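Unlock the belt tensioner and hold it back

ROBOT

A 6-joint arm with a two-finger parallel gripper is mounted at the origin on the work surface. World frame = base frame: x ahead of the robot, y to its left, z up, the work surface at z = 0. Lengths are in mm, angles in degrees, forces in N, time in s.
With the tool pointing down it reaches from about 400 to 825 mm from the base axis. Payload 7 kg.
Tool frame: the origin (TCP) lies at the very end of the fingers, on their centre line; the grasp point (between the pads) lies 19 mm behind it (arm.tcp_to_grasp is the z of the grasp point in the tool frame, in mm); z points along the fingers, y is the line along which they close (so a half turn about z gives the same grasp; the last joint's range is limited). The gripper opens to 85 mm and grips with 20 to 120 N. Pads are 22 mm wide; open, the fingers measure 114 mm over their backs; the gripper's body (76 mm by 85 mm) begins 54 mm behind the grasp point. The pads swing forward as they close: fully open they stand 13 mm farther back than shut.
Start: joints at [-57.748, 20.546, 0.682, 0, -70.136, -16.507], TCP at [183.138, -649.658, 231.302] pointing down, gripper open.
Joint ranges: [-176.03, 176.03], [-82.01, 121.73], [-58.28, 71.71], [-173.87, 95.51], [-174.79, -0.11], [-173.66, 173.66]. Speed limits (degrees/s): [136.94, 136.94, 172.46, 180, 180, 180].

INTERFACE

Orientations are given as [roll, pitch, yaw] about the fixed x, y, z axes, in that order (R = Rz(yaw) Ry(pitch) Rx(roll)).
In Python, from cell import arm gives the robot as it stands.
- The arm moves only by the tool jog_arm, called after "Emit:" as a command line: name --argument value ..., lists and objects as JSON in quotes. Schema: {"type":"object","properties":{"rows":{"type":"array","items":{"type":"array","items":{"type":"array","items":{"type":"number"},"minItems":7,"maxItems":7},"minItems":1,"maxItems":10},"minItems":1,"maxItems":1},"clamp_n":{"type":"number"},"only":{"type":"string"},"quiet":{"type":"boolean"},"lines":{"type":"string"}},"required":["rows"],"additionalProperties":false}. rows is a list that holds a single list of rows (three levels of brackets), with 1 to 10 rows, each of 7 numbers: a rotation vector rx, ry, rz in degrees, then dx, dy, dz in units of 5 mm, then the finger opening in mm; each row is the pose to reach, as a shift and turn from the pose commanded when the call began, along the tool's axes at that moment; what a row does not reach only later rows make up. A row lasts 1/10 s, in which the tool goes at most 50 mm and 8.59 degrees, less where a joint would pass 70% of its speed; a pose out of reach is approached as far as the arm can. The fingers move at their own pace and stop on an object; clamp_n is the grip in N (left out, the last holds). Time passes only in rows, so rows that do not move let the fingers close. The tool returns the time, the measured TCP pose, the force, the opening and the grip force at its end. only (a regular expression) keeps the lines of the reply that match it, lines (a string "A,B") keeps lines A to B, and quiet returns only ok. Input that does not fit is refused with a message, and nothing moves.
- arm.sense(): the state, without advancing time (a new reading comes with each control period).
- arm.grab_frame(name): name is "scene" or "top" or "wrist"; returns a dict with "image" (420x560x3 uint8, red, green, blue), "mtx" (3x3 intrinsics, pixels), "D" ([k1, k2, p1, p2, k3] as OpenCV has them; the pictures are not rectified), "world_from_camera" (4x4, takes a point from camera to world coordinates); the wrist camera has in their place "T_tool_cam" (4x4, takes a point from camera to tool coordinates, whose origin is the TCP and whose axes are the flange's). Camera axes: x right, y up, looking along -z (the intrinsics and any distortion apply to the point x, -y, -z); pixel columns grow to the right and rows downward; lengths in mm; the calibration is good to about 2 mm. A picture is of the moment at which its call begins: read the wrist's pose just before it. There is no depth.
- arm.close_job(): hands the job in; it is judged then, once.
The state is a dict: "clock": time; "q": joint angles; "joint_velocities": joint speeds; "joint_torque": joint torques, N m; "position": TCP position; "tool_rot": TCP orientation; "contact_force": force on the tool from outside, world axes, zero at the start; "moment": the same for the moment, N m; "opening": finger opening in mm; "gripper_force": force on a finger pad.
Only numpy, scipy, OpenCV 4.12 (cv2) and the standard library are available. Lean on these libraries where they do the work, as an engineer would, in place of code of your own. Each camera call takes 0.05 s, during which the arm holds its last target. There are 200 camera calls.

TASK

The sprung yellow tensioner arm on the belt-drive unit is still locked for transport: pull its red locking cap straight up until it clicks and stays up, then push the arm back by its aluminium idler roller, past the ratchet click and right back to the rubber stop. Finish still holding the roller there with the gripper fingers so that the belt could be fitted: do not let go. Leave the loose things on the bench where they are.

Things in the scene. Friction and masses are not known exactly. Their poses are not given: they have to be found in the camera images.
- unit: belt-drive unit fixed to the bench: dark steel plate 210 x 270 mm, 12 mm thick; origin at the centre of its underside (bench level). +y runs from the arm's pivot towards the pawl housing, +x is the way the arm is pushed back. In its frame (mm): pivot (0, -90); yellow arm 22 wide, top 28 high; black pulley 56 diameter at (-66, -92), 34 high; aluminium pawl housing near (18, 105), 36 high
- stop (a point): centre of the top of the black rubber stop post, 18 mm diameter, 30 mm above the bench; the yellow arm's side meets it when fully back
- bracket (a point): top of the blue lock bracket, 42 mm above the bench, at the middle of its 90 mm length (along the unit's x); 22 mm wide; the arm passes beneath it
- pivot (a point): the vertical axis on which the yellow arm turns, at the height of the arm's top (28 mm above the bench)
- roller: bare aluminium idler roller standing on the yellow tensioner arm, upright, 36 mm diameter, 52 mm tall, turning easily about its own upright axis; its axis lies 120 mm from the pivot axis; origin at the centre of its underside, 30 mm above the bench. With the tensioner at 0 it lies at about (-35, 25) mm in the unit's frame, at the stop at about (40, 23)
- roller_top (a point): centre of the roller's top face, 82 mm above the bench
- tensioner (a joint): angle of the sprung yellow arm, rad: 0 forward, growing as it is pushed back (clockwise from above, roller towards the unit's +x); rubber stop at 0.64. The cap, while down, blocks it. Spring: about 6 N at the roller at 0, 12 N at the stop, about 5 N more at the ratchet. The ratchet clicks at about 0.42; let go after that, it springs back onto the pawl at about 0.44
- pawl (a joint): the orange ratchet pawl at the arm's far end, m: 0 when sprung home; pushed out about 5 mm (0.005) as the arm's tooth rides over it, and back to 0 with the click
- lock_cap (a joint): height of the red locking cap above its locked place, m: 0 locked, 0.020 fully up. A spring ball holds it down: it clicks over at about 0.007 (about 5 N) and then stays up, at 0.010 or more; it cannot come off
- cap_top (a point): centre of the top of the red locking cap, an upright cylinder 24 mm in diameter, 28 mm tall, standing on the blue bracket over the arm; 70 mm above the bench when locked
- spare_roller: loose bystander: spare bare aluminium roller standing upright on the bench beside the unit, 36 mm diameter, 52 mm tall (NOT the one to push); origin at the centre of its underside
- pulley: loose bystander: flat aluminium flanged pulley, 60 mm diameter, 34 mm tall; origin at the centre of its underside
- jar: loose bystander: clear jar with black cap, 52 mm diameter, 60 mm tall; origin at the centre of its underside
- mallet: loose bystander: mallet with wooden handle, 260 mm long, lying flat; origin under its middle
- spray: loose bystander: black and green spray can, 52 mm diameter, 160 mm tall; origin at the centre of its underside
- spanner: loose bystander: steel spanner, 170 mm long, lying flat; origin under its middle
- parts_bin: loose bystander: open blue bin 110 x 100 x 50 mm; origin at the centre of its underside

How it is judged (in metres and radians):
On the way, in this order (a step that is already met when the one before it is completed fails the run):
1. the red locking cap is pulled up past its click (value of joint lock_cap above 0.0095 m and value of joint tensioner below 0.2 rad), for 0.1 s.
2. the tensioner arm is pushed back past the ratchet click, the pawl sprung home behind it (value of joint tensioner above 0.43 rad and value of joint pawl below 0.002 m and value of joint lock_cap above 0.0095 m), for 0.1 s.
At the end, for the whole second after the job is handed in: the tensioner is held still at 0.57 rad or more (stop at 0.64), clear of the pawl, which is home (under 2 mm), by the gripper fingers pressing on the roller with more than 4 N; the red cap is still up (9.5 mm or more) (value of joint tensioner above 0.57 rad and velocity of joint tensioner between -0.05 and 0.05 rad/s and value of joint pawl below 0.002 m and value of joint lock_cap above 0.0095 m and contact force between the fingers and roller above 4 N); the arm keeps its last pose, push and grip.
It fails at once if a loose thing on the bench is knocked more than 30 mm from its place (distance of any of spare_roller, pulley, jar, mallet, spray, spanner, parts_bin from where it was at the start of the episode above 0.03 m).
It also fails if it takes over 40 s, if anything falls off the work surface, if the arm or the gripper's body presses on something with over 40 N, if the wrist force passes 120 N, or if a joint passes its speed limit or range.

## Working session

There is one attempt and no reset: what is moved stays moved. The work goes in short steps, Python scripts to look and compute and a tool call to move; the robot and the scene stay as the last step left them, time stands still between calls to the robot, and variables do not carry over. Pictures are saved under pics/ and viewed, at most 10 in all, crops included, and the job is handed in when it is done.

```bash
ls; mkdir -p pics; cat > h.py <<'E'
import numpy as np, cv2
from cell import arm
from scipy.spatial.transform import Rotation as R
def grab(n,save=None):
    s=arm.sense(); f=arm.grab_frame(n)
    if 'world_from_camera' in f: T=np.array(f['world_from_camera'])
    else:
        W=np.eye(4); W[:3,:3]=R.from_euler('xyz',s['tool_rot'],degrees=True).as_matrix(); W[:3,3]=s['position']
        T=W@np.array(f['T_tool_cam'])
    f['T']=T
    if save: cv2.imwrite('pics/'+save,f['image'][:,:,::-1])
    return f
def ray(f,px):
    u=cv2.undistortPoints(np.array([[px]],float),np.array(f['mtx']),np.array(f['D']))[0,0]
    d=f['T'][:3,:3]@np.array([u[0],-u[1],-1]); return f['T'][:3,3],d
def onplane(f,px,z):
    o,d=ray(f,px); return o+d*(z-o[2])/d[2]
def proj(f,P):
    p=np.linalg.inv(f['T'])@np.append(P,1); 
    return cv2.projectPoints(np.array([[p[0],-p[1],-p[2]]]),np.zeros(3),np.zeros(3),np.array(f['mtx']),np.array(f['D']))[0].ravel()
E
python3 - <<'E'
from h import *
a=grab('scene','s0.png');b=grab('top','t0.png')
print(arm.sense()); print(b['T'],a['T'])
E
```

```text
cell.py
pics
{'clock': 0.1, 'q': array([-5.77475863e+01,  2.05866758e+01,  6.38646016e-01, -1.66406061e-02,
       -7.01356807e+01, -1.65058972e+01]), 'joint_velocities': array([-0.06611968, -0.08115155,  0.17645314,  0.0906863 , -0.02247058,
       -0.04504431]), 'joint_torque': array([-2.66879098e-03, -5.84763837e+01,  2.94110459e+01,  6.95454866e+00,
       -3.15326237e-03, -1.01341382e-05]), 'position': array([ 183.02230438, -649.26613226,  230.46535057]), 'tool_rot': array([ 1.79915294e+02, -8.78593918e-03, -1.64259143e+02]), 'contact_force': array([-0.38355845, -0.00314848,  0.76430735]), 'moment': array([ 0.01953938, -0.01453406,  0.0179418 ]), 'gripper_force': 0.0, 'opening': 85.36666611337971}
[[-3.01503517e-03  9.89650773e-01 -1.43465180e-01  2.89460801e+02]
 [-9.99988867e-01 -2.46306035e-03  4.02489317e-03 -9.10480414e+00]
 [ 3.62987524e-03  1.43475718e-01  9.89647181e-01  1.69511740e+03]
 [ 0.00000000e+00  0.00000000e+00  0.00000000e+00  1.00000000e+00]] [[-7.69625645e-01 -4.61007566e-01  4.41756031e-01  1.19704117e+03]
 [ 6.38495387e-01 -5.55780628e-01  5.32382883e-01  7.44757386e+02]
 [ 8.69073532e-05  6.91794708e-01  7.22094228e-01  1.13635903e+03]
 [ 0.00000000e+00  0.00000000e+00  0.00000000e+00  1.00000000e+00]]
```

View pics/s0.png

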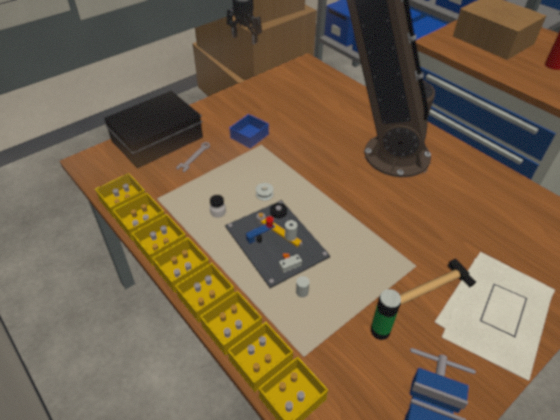

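View pics/t0.png

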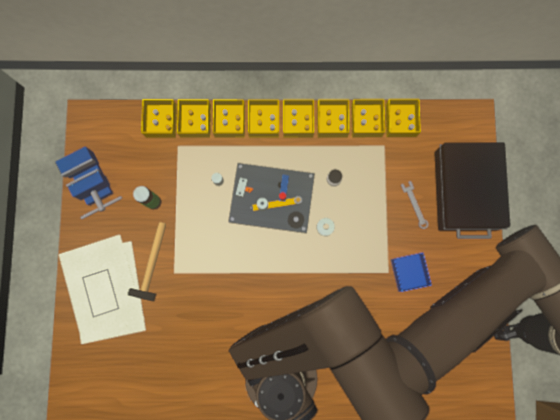

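Scene: the unit is at about (277,240). Top: roller (262,204), red cap (283,196), black pulley (296,219), pawl housing (241,187), spare roller (217,178). The next step is to measure by masks and look at an enlarged crop.

```bash
python3 - <<'E'
from h import *
b=grab('top');a=grab('scene')
def blob(f,box,lo,hi):
    x0,y0,x1,y1=box; h=cv2.cvtColor(f['image'],cv2.COLOR_RGB2HSV)[y0:y1,x0:x1]
    m=cv2.inRange(h,lo,hi); n,l,st,c=cv2.connectedComponentsWithStats(m)
    k=1+st[1:,4].argmax(); return c[k]+[x0,y0],st[k],m
for nm,f,box in(('top',b,(225,155,320,240)),('scene',a,(220,195,335,290))):
    for col,lo,hi,z in(('red',(0,150,60),(6,255,255),60),('yel',(18,130,90),(32,255,255),28),('blue',(100,130,40),(125,255,255),42)):
        c,st,_=blob(f,box,lo,hi); print(nm,col,c.round(1),st,onplane(f,c,z).round(0))
x0,y0=220,155
t=cv2.resize(b['image'][155:240,220:345],None,fx=6,fy=6,interpolation=cv2.INTER_CUBIC)[:,:,::-1]
s=cv2.resize(a['image'][180:300,200:340],None,fx=5,fy=5,interpolation=cv2.INTER_CUBIC)[:,:,::-1]
cv2.imwrite('pics/t1.png',t);cv2.imwrite('pics/s1.png',s)
for p,z in(((262,203),82),((241,187),36),((296,219),34)): print(onplane(b,p,z).round())
E
```

```text
top red [282.2 195.6] [54 38  7  6 32] [592.  -8.  60.]
top yel [280.6 203. ] [ 43  43  27  11 170] [573.  -2.  28.]
top blue [284.  183.4] [56 21  7 16 65] [637. -14.  42.]
scene red [269.4 220.3] [47 21  6 10 49] [588.  -6.  60.]
scene yel [225.  282.7] [  0  76  14  19 166] [810.  72.  28.]
scene blue [255.4 232.9] [ 26  31  22  16 156] [642.  -6.  42.]
[564.  58.  82.]
[626. 131.  36.]
[517. -54.  34.]
```

View pics/t1.png

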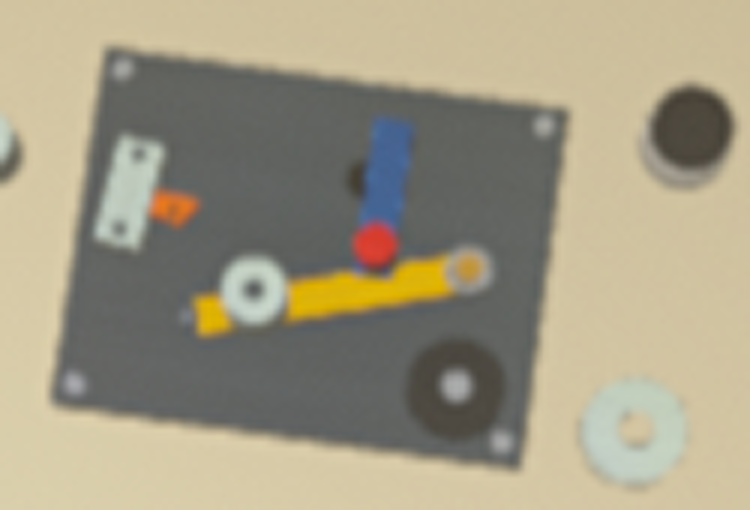

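View pics/s1.png

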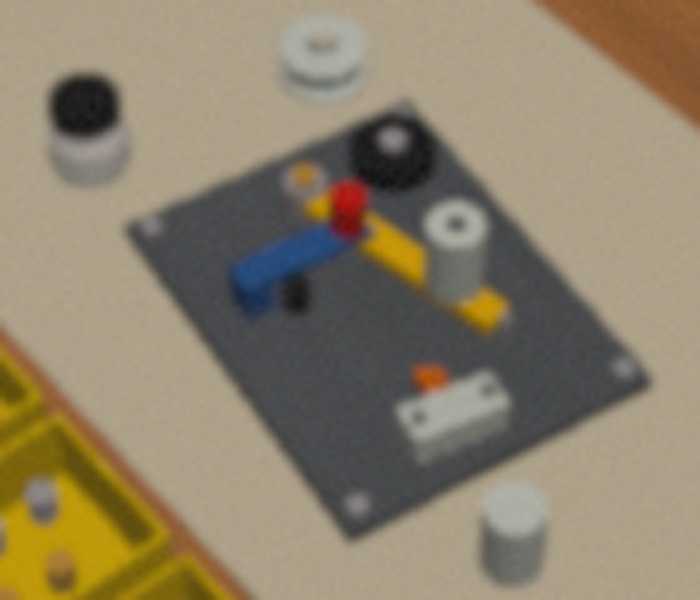

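The top crop shows roller top (254,289), cap (376,244), pivot (467,269), stop (357,180) and the plate corners. The scene crop shows roller top (456,224), cap top (349,194) and pivot (304,180). I'll triangulate from these.

```bash
python3 - <<'E'
from h import *
b=grab('top');a=grab('scene')
T=lambda p:(np.array(p)+.5)/6-.5+[220,155]
S=lambda p:(np.array(p)+.5)/5-.5+[200,180]
for n,t,s,z in(('roller',(254,289),(456,223),82),('cap',(376,244),(349,191),70),('pivot',(467,269),(304,178),28),('stop',(357,180),(297,286),30),
  ('spare',None,(515,508),52)):
    if t: p=onplane(b,T(t),z);print(n,'top',p.round(1),end=' ')
    q=onplane(a,S(s),z); print('scene',q.round(1))
    if t:
        o,d=ray(b,T(t));o2,d2=ray(a,S(s));A=np.array([d,-d2]).T;k=np.linalg.lstsq(A,o2-o,rcond=None)[0]
        print('   tri',((o+k[0]*d+o2+k[1]*d2)/2).round(1))
C=np.array([onplane(b,T(p),12)[:2] for p in((107,47),(569,108),(520,468),(52,403))])
c=C.mean(0); y=(C[0]+C[3]-C[1]-C[2]); y/=np.hypot(*y); x=np.array([y[1],-y[0]])
print('unit',c,'x',x,'y',y,'yaw',np.degrees(np.arctan2(x[1],x[0])))
for n,u in(('roller0',(-35,25)),('roller1',(40,23)),('pivot',(0,-90))): print(n,c+x*u[0]+y*u[1])
s=arm.sense();print(s['position'],s['tool_rot']); 
print(R.from_euler('xyz',s['tool_rot'],degrees=True).as_matrix().round(3)); f=grab('wrist');print(np.array(f['T_tool_cam']).round(2))
E
```

```text
roller top [564.5  58.7  82. ] scene [561.6  60.7  82. ]
   tri [563.2  59.9  82.9]
cap top [591.5  -7.8  70. ] scene [586.8  -7.1  70. ]
   tri [589.6  -6.5  73. ]
pivot top [584.8 -59.1  28. ] scene [577.4 -63.1  28. ]
   tri [582.6 -58.1  36.1]
stop top [635.7   2.9  30. ] scene [636.5   4.1  30. ]
   tri [635.9   3.   28.6]
scene [654.3 216.3  52. ]
unit [595.98421538  28.70078161] x [ 0.99036372 -0.13849078] y [0.13849078 0.99036372] yaw -7.960523733329059
roller0 [564.78375465  58.30705206]
roller1 [638.78405228  45.93951594]
pivot [583.52004497 -60.43195343]
[ 183.10272071 -649.53935014  230.98979214] [ 1.79970342e+02 -3.95267585e-03 -1.64254908e+02]
[[-0.962 -0.271 -0.   ]
 [-0.271  0.962  0.   ]
 [ 0.     0.001 -1.   ]]
[[   0.      0.95    0.3    75.58]
 [   1.     -0.     -0.     -0.9 ]
 [   0.      0.3    -0.95 -142.64]
 [   0.      0.      0.      1.  ]]
```
Excellent. Yaw -8°. Cap ≈ (590,-7). Roller (564,59).

The rows are not in the units I measure in: shifts go in units of 5 mm. I convert before sending: -40 mm is -8, -12 mm is -2.4.

Emit:
jog_arm --rows '[[[0,0,-3,-2.4,2.2,0,85],[0,0,-10,-8,7.2,0,85],[0,0,-17,-14.4,13,0,85],[0,0,-25,-21.2,19,0,85],[0,0,-33,-28.2,25.4,0,85],[0,0,-41,-35.2,31.6,0,85],[0,0,-49,-42,37.8,0,85],[0,0,-57,-48.6,43.6,0,85],[0,0,-63,-54,48.6,0,85],[0,0,-66.3,-56.6,50.8,0,85]]]' --clamp_n 40

```text
clock: 1.35
position: [387.7, -325.6, 231.7]
tool_rot: [-179.9, 0.0, -97.5]
contact_force: [-0.2, -0.4, -0.0]
opening: 85.0
gripper_force: 0.0
```

```bash
python3 - <<'E'
from h import *
s=arm.sense();M=R.from_euler('xyz',s['tool_rot'],degrees=True).as_matrix()
print(s['q'].round(1),s['position'],M.round(3),M.T@(np.array([590,-7,150])-s['position']))
E
```

```text
[-17.8   4.5 -20.2  -0.  -65.3  10.3] [ 387.69501615 -325.58577057  231.72638662] [[-0.13  -0.991  0.001]
 [-0.991  0.13  -0.   ]
 [-0.    -0.001 -1.   ]] [-342.24529283 -158.91111381   81.96840498]
```

Emit:
jog_arm --rows '[[[0,0,0,-3,-1.4,0.4,85],[0,0,0,-10,-4.6,1.6,85],[0,0,0,-18,-8.4,3,85],[0,0,0,-26.4,-12.2,4.4,85],[0,0,0,-34.8,-16.2,6,85],[0,0,0,-43.2,-20,7.6,85],[0,0,0,-51.6,-24,9.2,85],[0,0,0,-60,-27.8,10.8,85],[0,0,0,-66,-30.6,12,85],[0,0,0,-68.4,-31.8,12.4,85]]]'

```text
clock: 2.35
position: [592.1, -8.7, 168.4]
tool_rot: [180.0, -0.0, -97.7]
contact_force: [-0.1, -0.0, -0.3]
opening: 84.8
gripper_force: 0.0
```

```bash
python3 - <<'E'
from h import *
f=grab('wrist','w0.png')
for P in((590,-7,70),(564,59,82)): print(proj(f,P))
s=arm.sense();print(s['position'],s['tool_rot'])
E
```

```text
[287.02898548 215.79605579]
[328.25207492 290.48837812]
[592.56473199  -8.52190045 168.31107382] [ 1.79965663e+02 -1.20937066e-02 -9.77356109e+01]
```

View pics/w0.png

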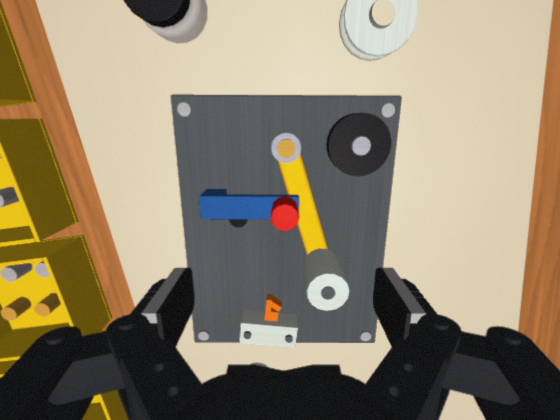

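The wrist view shows the cap top at about (285,212), roller top (328,292) and pivot (286,148). All agree with the predictions to within a few pixels. Refining.

```bash
python3 - <<'E'
from h import *
f=grab('wrist');h=cv2.cvtColor(f['image'],cv2.COLOR_RGB2HSV)
m=cv2.inRange(h,(0,150,170),(6,255,255))|cv2.inRange(h,(174,150,170),(180,255,255));n,l,st,c=cv2.connectedComponentsWithStats(m);k=1+st[1:,4].argmax();print(c[k],st[k])
s=arm.sense();M=R.from_euler('xyz',s['tool_rot'],degrees=True).as_matrix()
p=onplane(f,(285.5,213.5),70);print('cap',p,'maskcap',onplane(f,c[k],69),'roller',onplane(f,(328,292),82),'piv',onplane(f,(286,148),28),s['position'])
print(M.T@(np.array([p[0],p[1],45])-s['position']))
E
```

```text
[284.89642857 216.92678571] [272 204  27  27 560]
cap [591.41915595  -8.95994787  70.        ] maskcap [592.33354134  -5.79182554  69.        ] roller [564.80074029  60.52481967  82.        ] piv [584.28674159 -56.74526288  28.        ] [591.6290932   -9.95573498 168.63778094]
[ -0.99822064   0.23744184 123.63771156]
```

To row units: 122 mm is 24.4, -2 mm is -0.4.

Emit:
jog_arm --rows '[[[0,0,0,-0.4,0,3,85],[0,0,0,-0.4,0,8,85],[0,0,0,-0.4,0,13.6,80],[0,0,0,-0.4,0,18.6,70],[0,0,0,-0.4,0,22.4,60],[0,0,0,-0.4,0,24.2,45],[0,0,0,-0.4,0,24.4,20],[0,0,0,-0.4,0,24.4,15],[0,0,0,-0.4,0,24.4,15],[0,0,0,-0.4,0,24.4,15]]]' --clamp_n 40

```text
clock: 3.45
position: [591.1, -10.1, 47.9]
tool_rot: [180.0, -0.0, -98.0]
contact_force: [-4.0, -2.3, -0.4]
opening: 22.6
gripper_force: 39.3
```

```bash
python3 - <<'E'
from h import *
grab('wrist','w1.png');print(arm.sense())
E
```

```text
{'clock': 3.5, 'q': array([ 1.79517189e+01,  2.30141364e+01, -2.26165504e+01,  5.84752989e-03,
       -4.44041303e+01, -2.59215698e+01]), 'joint_velocities': array([-0.07327296,  0.20257591, -0.12534641,  0.02836689,  0.17680792,
        0.00958435]), 'joint_torque': array([ 1.72717743e+00, -5.45326424e+01,  2.50886232e+01,  5.37686527e+00,
        1.69139843e+00, -2.54120008e-02]), 'position': array([591.07552915, -10.14177511,  47.82825327]), 'tool_rot': array([ 1.79970473e+02, -1.88977007e-02, -9.79656672e+01]), 'contact_force': array([-4.05099188, -2.97458893, -0.3611129 ]), 'moment': array([-1.06233301,  1.41922264,  0.03022192]), 'gripper_force': 39.320120215415955, 'opening': 22.54116387320972}
```

View pics/w1.png

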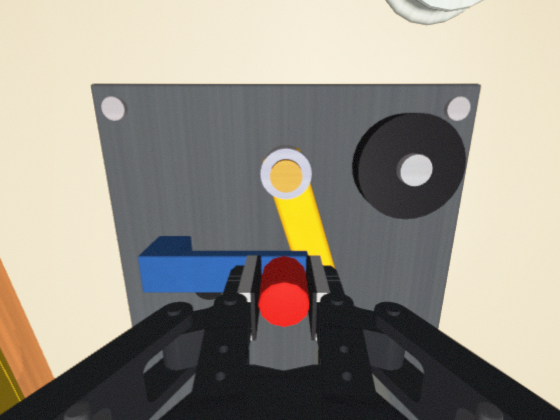

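The cap at (285,290) sits between both pads, with 39 N grip. Pulling it straight up.

Emit:
jog_arm --rows '[[[0,0,0,0,0,-0.4,15],[0,0,0,0,0,-1,15],[0,0,0,0,0,-1.6,15],[0,0,0,0,0,-2.2,15],[0,0,0,0,0,-2.8,15],[0,0,0,0,0,-3.4,15],[0,0,0,0,0,-3.6,15],[0,0,0,0,0,-3.6,15]]]'

```text
clock: 4.3
position: [591.1, -10.1, 65.6]
tool_rot: [179.9, -0.0, -98.0]
contact_force: [-5.5, -4.3, 0.8]
opening: 22.8
gripper_force: 40.8
```

```bash
python3 - <<'E'
from h import *
f=grab('scene')
cv2.imwrite('pics/s2.png',cv2.resize(f['image'][160:280,200:340],None,fx=5,fy=5,interpolation=cv2.INTER_CUBIC)[:,:,::-1])
E
```

```text
(no output)
```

View pics/s2.png

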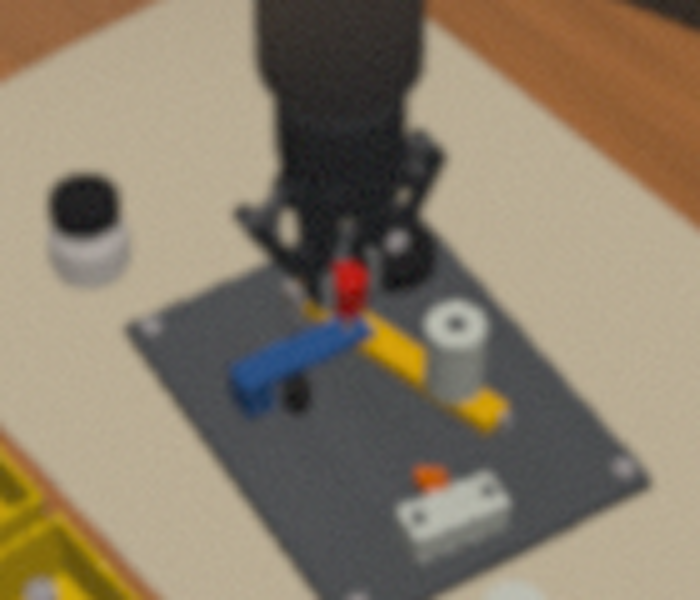

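The cap looks raised and still clamped. Releasing, rising clear, then checking its height.

To row units: -70 mm is -14, -8 mm is -1.6.

Emit:
jog_arm --rows '[[[0,0,0,0,0,0,40],[0,0,0,0,0,0,60],[0,0,0,0,0,-0.2,80],[0,0,0,0,0,-1.6,85],[0,0,0,0,0,-5,85],[0,0,0,0,0,-9,85],[0,0,0,0,0,-12.4,85],[0,0,0,0,0,-14,85],[0,0,0,0,0,-14,85]]]'

```text
clock: 5.25
position: [592.6, -9.4, 136.9]
tool_rot: [-179.8, 0.1, -97.9]
contact_force: [0.3, -0.4, 0.4]
opening: 85.4
gripper_force: 0.0
```

```bash
python3 - <<'E'
from h import *
f=grab('scene');h=cv2.cvtColor(f['image'],cv2.COLOR_RGB2HSV)[195:290,220:335]
m=cv2.inRange(h,(0,150,60),(6,255,255));n,l,st,c=cv2.connectedComponentsWithStats(m);k=1+st[1:,4].argmax();print(c[k]+[220,195],st[k])
for z in(56,66,76): print(z,proj(f,(590,-7,z)))
w=grab('wrist','w2.png');s=arm.sense();M=R.from_euler('xyz',s['tool_rot'],degrees=True).as_matrix()
print(s['position'],M.round(3))
print('d roller',M.T@(np.array([564.5,60,50])-s['position']))
for P in((564.5,60,82),(591.5,-8,88)): print(proj(w,P))
E
```

```text
[269.61538462 216.46153846] [46 17  8 10 65]
56 [268.62887025 221.45727335]
66 [268.60772164 219.22714484]
76 [268.58635332 216.97462913]
[591.43439637  -9.62890877 134.94748334] [[-0.139 -0.99  -0.   ]
 [-0.99   0.139  0.   ]
 [-0.     0.    -1.   ]]
d roller [-65.20582182  36.3031608   84.97060013]
[334.14049133 316.36136308]
[285.45276702 239.47063878]
```

View pics/w2.png

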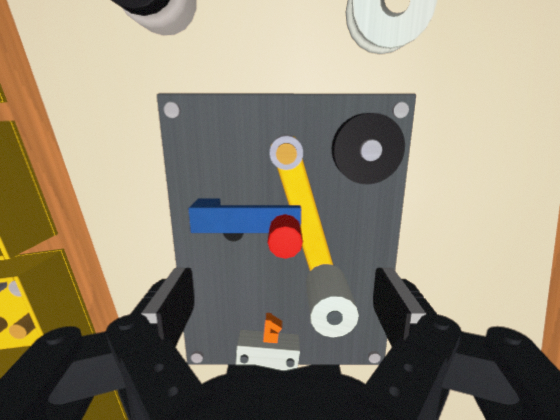

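Cap is up by about 17 mm (scene 216.5 vs 220.3). Roller top is at (334,317), as predicted. Next I'll go over it, descend and grip.

Emit:
jog_arm --rows '[[[0,0,0,-3,1.6,0,85],[0,0,0,-8,4.4,0,85],[0,0,0,-11.6,6.4,0,85],[0,0,0,-13,7.2,2,85],[0,0,0,-13,7.2,7,85],[0,0,0,-13,7.2,12,75],[0,0,0,-13,7.2,15.6,65],[0,0,0,-13,7.2,17,55],[0,0,0,-13,7.2,17,45],[0,0,0,-13,7.2,17,30]]]' --clamp_n 60

```text
clock: 6.35
position: [564.6, 59.4, 50.4]
tool_rot: [179.9, -0.0, -98.0]
contact_force: [-6.9, -1.2, 2.6]
opening: 34.3
gripper_force: 59.6
```

Emit:
jog_arm --rows '[[[0,0,0,0,0,0,30],[0,0,0,0,0,0,30],[0,0,0,0,0,0,30]]]'

```text
clock: 6.65
position: [564.0, 59.3, 50.4]
tool_rot: [179.9, -0.0, -98.0]
contact_force: [-5.8, 0.1, -0.9]
opening: 34.7
gripper_force: 59.9
```

```bash
python3 - <<'E'
from h import *
s=arm.sense();M=R.from_euler('xyz',s['tool_rot'],degrees=True).as_matrix()
th=np.radians(-7.96);X=np.array([np.cos(th),np.sin(th)]);Y=np.array([-X[1],X[0]]);print(s['opening'],s['position'])
piv=np.array([583.8,-59]);d=s['position'][:2]-piv;print(np.hypot(*d),'now tens',np.arctan2(d@X,d@Y)-np.arctan2(-35,115))
for t in np.linspace(0,.64,9):
    a=np.arctan2(-35,115)+t; p=piv+120*(np.sin(a)*X+np.cos(a)*Y); e=np.append(p-s['position'][:2],0);print(t.round(2),(M.T@e).round(1)[:2],p.round(1))
E
```

```text
34.670341614148434 [563.98709426  59.28135699  50.41745341]
119.92927351468812 now tens -0.009453151485348754
0.0 [-0.4 -1.1] [565.1  59.5]
0.08 [ -2.8 -10.3] [574.6  60.6]
0.16 [ -4.5 -19.8] [584.2  61. ]
0.24 [ -5.4 -29.4] [593.8  60.6]
0.32 [ -5.6 -38.9] [603.3  59.4]
0.4 [ -5.  -48.5] [612.7  57.5]
0.48 [ -3.6 -58. ] [621.9  54.8]
0.56 [ -1.5 -67.4] [630.9  51.4]
0.64 [  1.4 -76.5] [639.6  47.2]
```

Roller gripped. Swinging it along the arc to about 0.5, then on to the stop.

To row units: -73 mm is -14.6, -69 mm is -13.8.

Emit:
jog_arm --rows '[[[0,0,0,-0.2,-0.6,0,30],[0,0,0,-0.6,-2,0,30],[0,0,0,-0.9,-4,0,30],[0,0,0,-1.08,-5.8,0,30],[0,0,0,-1.12,-7.8,0,30],[0,0,0,-1,-9.6,0,30],[0,0,0,-0.76,-11.4,0,30],[0,0,0,-0.5,-12.6,0,30],[0,0,0,-0.2,-13.8,0,30],[0,0,0,0,-14.6,0,30]]]' --clamp_n 80

```text
clock: 7.65
position: [634.9, 49.1, 50.3]
tool_rot: [179.7, -0.1, -98.0]
contact_force: [-13.2, 1.9, 5.6]
opening: 34.2
gripper_force: 80.3
```

```bash
python3 - <<'E'
from h import *
s=arm.sense();th=np.radians(-7.96);X=np.array([np.cos(th),np.sin(th)]);Y=np.array([-X[1],X[0]])
d=s['position'][:2]-[583.8,-59];print(np.hypot(*d),'tens',np.arctan2(d@X,d@Y)-np.arctan2(-35,115),s['contact_force'],s['opening'],s['gripper_force'])
E
```

```text
119.60141810451843 tens 0.5977882578941022 [-13.16323997   1.9029497    5.5528538 ] 34.184469647340116 80.32229661941528
```

Emit:
jog_arm --rows '[[[0,0,0,0.1,-0.3,0,30],[0,0,0,0.2,-0.6,0,30],[0,0,0,0.28,-0.9,0,30],[0,0,0,0.32,-1,0,30],[0,0,0,0.32,-1,0,30],[0,0,0,0.32,-1,0,30],[0,0,0,0.32,-1,0,30]]]'

```text
clock: 8.35
position: [638.8, 47.2, 50.3]
tool_rot: [179.7, -0.1, -98.0]
contact_force: [-13.4, 3.5, 6.1]
opening: 34.0
gripper_force: 80.3
```

```bash
python3 - <<'E'
from h import *
f=grab('wrist','w3.png')
s=arm.sense();th=np.radians(-7.96);X=np.array([np.cos(th),np.sin(th)]);Y=np.array([-X[1],X[0]])
d=s['position'][:2]-[583.8,-59];print(np.hypot(*d),'tens',np.arctan2(d@X,d@Y)-np.arctan2(-35,115),s['contact_force'],s['opening'],s['gripper_force'])
a=grab('scene');cv2.imwrite('pics/s3.png',cv2.resize(a['image'][180:300,200:340],None,fx=5,fy=5,interpolation=cv2.INTER_CUBIC)[:,:,::-1])
E
```

```text
119.59030365460293 tens 0.6341552762986238 [-14.31386079   2.48329876   6.20763629] 34.37623759638061 80.3280508518219
```

View pics/w3.png

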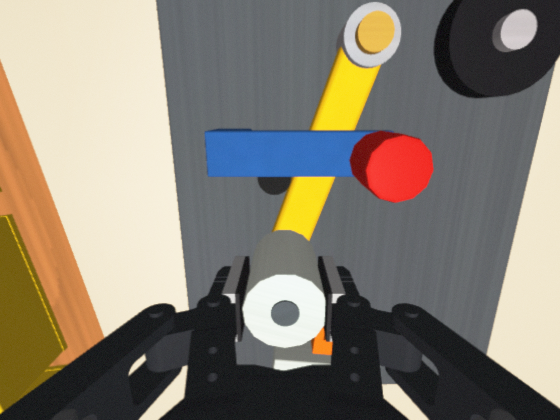

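View pics/s3.png

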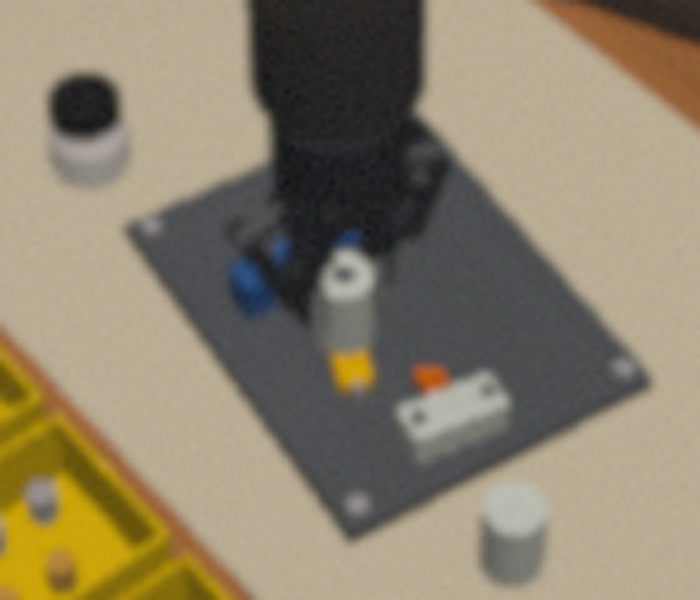

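The yellow arm lies against the stop (wrist 272,185), past the orange pawl, which is home (scene 430,378). The cap is up and the roller is held between the pads. Letting it settle, then handing in.

To row units: -0.8 mm is -0.16, 0.2 mm is 0.04.

Emit:
jog_arm --rows '[[[0,0,0,0.04,-0.16,0,30],[0,0,0,0.04,-0.16,0,30],[0,0,0,0.04,-0.16,0,30],[0,0,0,0.04,-0.16,0,30],[0,0,0,0.04,-0.16,0,30]]]'

```text
clock: 8.95
position: [638.9, 47.1, 50.3]
tool_rot: [179.6, -0.1, -98.0]
contact_force: [-17.5, 4.5, 7.6]
opening: 34.1
gripper_force: 80.4
```

```bash
python3 -c "
from cell import arm
print(arm.close_job())"
```

```text
the job is handed in; nothing more can be done
None
```

I pulled the red cap up about 17 mm, pushed the arm past the ratchet to the rubber stop (about 0.63 rad, estimated from the gripper position), and handed the job in at about 9 s with the roller still gripped at 80 N; the hand-in returned no verdict.

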